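# Put the cobalt glass bar away in its screw-capped jar

### The arm

A 6-joint arm with a two-finger parallel gripper is mounted at the origin on the work surface. World frame = base frame: x ahead of the robot, y to its left, z up, the work surface at z = 0. Lengths are in mm, angles in rad, forces in N, time in s.
With the tool pointing down it reaches from about 325 to 900 mm from the base axis. Payload 6.1 kg.
Tool frame: the origin (TCP) lies at the very end of the fingers, on their centre line; the grasp point (between the pads) lies 19 mm behind it; z points along the fingers, y is the direction in which the jaws open and shut (so a half turn about z gives the same grasp; the last joint's range is limited). The gripper opens to 85 mm and grips with 20 to 120 N. Pads are 22 mm wide; open, the fingers measure 114 mm over their backs; the gripper's body (76 mm by 85 mm) begins 54 mm behind the grasp point. The pads swing forward as they close: fully open they stand 13 mm farther back than shut.
Start: joints at [1.103, 0.22, 1.526, -0, 1.395, -0.126], TCP at [209.488, 588.838, 231.3] pointing down, gripper open.
Joint ranges: [-2.98, 2.98], [-0.91, 2.08], [0.09, 2.57], [-1.24, 4.39], [0.2, 2.65], [-2.68, 2.68]. Speed limits (rad/s): [2.57, 2.57, 3.01, 3.14, 3.14, 3.14].

### API

Orientations are given as a unit quaternion [w, x, y, z].
In Python, from plant import manip gives the robot as it stands.
- The arm moves only by the tool play_rows, never from a script. Its argument "moves" is a list that holds one entry, the list of rows, each a list of 7 numbers: the shift along the tool's x, y, z in cm, then the turn, a rotation vector about the tool's x, y, z in rad, then the closure, from 0 (fully open) to 1 (shut). A call has 1 to 20 rows; each row is the pose to reach, as a shift and turn from the pose commanded when the call began, along the tool's axes at that moment; what a row does not reach only later rows make up. A row lasts 1/10 s, in which the tool goes at most 50 mm and 8.59 degrees, less where a joint would pass 70% of its speed; a pose out of reach is approached as far as the arm can. A call with a gripper value outside its range is refused whole. The fingers move at their own pace and stop on an object; "newtons" is the grip in N (left out, the last holds). Time passes only in rows, so rows that repeat a pose let the fingers close. It gives the time, the measured TCP pose, the force and the opening at its end, in the units of the state.
- manip.state(): the state, without advancing time (a new reading comes with each control period).
- manip.camera(name): name is "scene" or "side" or "wrist"; returns the picture (480x640x3 uint8, red, green, blue); there is no depth.
- manip.calibration(name): a dict with "vertical_fov" (degrees; the focal length in pixels is half the picture's height over the tangent of half this angle, whatever the lens; pixels are square), "cx", "cy" (the principal point, pixels), "world_from_camera" (4x4, takes a point from camera to world coordinates); the wrist camera has in their place "tool_from_camera" (4x4, takes a point from camera to tool coordinates, whose origin is the TCP and whose axes are the flange's). Camera axes: x right, y down, z forward; pixel columns grow to the right and rows downward; lengths in mm; the calibration is good to about 2 mm. A picture is of the moment at which its call begins: read the wrist's pose just before it. calibration takes no time and is no camera call.
- manip.close_job(): hands the job in, once; it reports no verdict.
Trained networks look in the newest picture that a camera, given by its name, has taken for a name from the list of things; names that differ only in an ending like _2 or _b are one class to them, and where a whole thing is asked for, a point or a joint stands for the part that bears it (a point fixed in the world has none). Each returns a list of dicts, best first, with "conf" (0 to 1); they miss things now and then, are a little off and sometimes report something else, mostly with a low value. They report only what shows in the picture. A call takes as long as a camera call. They do not tell look-alikes from the thing itself.
- manip.find_in(thing, camera): "bbox" ([left, top, width, height] in pixels, round what is visible of it).
The state is a dict: "time_s": time; "q": joint angles; "joint_velocities": joint speeds; "joint_efforts": joint torques, N m; "tool_pos": TCP position; "tool_rot": TCP orientation; "wrist_force": force on the tool from outside, world axes, zero at the start; "moment": the same for the moment, N m; "finger_gap": finger opening in mm.
Only numpy, scipy, OpenCV 4.12 (cv2) and the standard library are available. Lean on these libraries where they do the work, as an engineer would, in place of code of your own. Each camera call takes 0.05 s, during which the arm holds its last target.

### The job

Put the cobalt-blue glass bar from the copper dish away with the blue shards: unscrew the cap of the blue jar until the thread lets go, lift it off without forcing it, and stand it, knob up, wholly on the cork mat; then put the bar into the open jar so that it lies wholly below the rim. Leave the jar open and the cap on the mat, and do not knock over or shift anything else on the counter.

Things in the scene. Friction and masses are not known exactly. Their poses are not given: they have to be found in the camera images.
- rack: wooden jar rack 132 x 416 x 44 mm, screwed to the counter; origin under its centre on the counter, its y axis along the row of three bays (bay centres at y -130, 0, +130 mm), bay floor 12 mm up. Each bay holds one square glass jar (108 x 108 mm, 132 mm tall to the rim) so that it can neither turn nor lift
- jar_cobalt: square clear glass jar of cobalt-blue shards, 108 mm wide, 132 mm tall to the rim, origin under its centre, 12 mm above the counter; held fast in one of the rack's bays. Its neck has a right-hand thread, 10 mm rise a turn, with 1 mm of play: the cap comes free after about 1.6 turns (1.55 to 1.65) anticlockwise seen from above, rising 16 mm on the way, and cannot be lifted off before
- jar_mouth (a point): centre of the rim of the cobalt jar, 144 mm above the counter, under the cap at the start; z up, turned as the rack. The mouth is a round opening 72 mm wide in a neck 80 mm outside; the shards lie level 50 mm below the rim. The closed jars of amber and green shards in the other bays look alike and have caps that stay shut
- cap_mid (a point): half-way up the loose black screw cap of the cobalt jar, on its axis; z up. Cap 67 mm tall, 160 g: a skirt 100 mm across, 33 mm tall, open below; on it a round fluted knob 44 mm across, 34 mm tall, with a blue dot on top (other jars: amber, green). Knob top 33.5 mm above this point, skirt top 0.5 mm below, skirt foot 33.5 mm below. Screwed home, this point is 4.5 mm above jar_mouth
- mat_top (a point): centre of the top of a round cork mat 150 mm across, 4 mm thick, fixed flat on the counter
- dish_floor (a point): centre of the inner floor, 4 mm above the counter, of a loose shallow round copper annealing dish 180 mm across at the rim, 156 mm at its foot, 20 mm tall; two glass bars lie in it
- bar_cobalt_mid (a point): centre of the loose cobalt-blue cast glass bar, 60 (its x) x 24 (its y) x 22 (its z) mm, lying flat in the copper dish; about 80 g
- bar_amber_mid (a point): centre of the loose amber glass bar of the same size, beside the blue one in the dish, not wanted
- rod_block: loose wooden block 60 x 90 x 45 mm with two upright stainless bead rods, tops 200 and 215 mm above the counter, 48 mm apart along its y; origin under its centre. A bystander
- cane_pot: loose round white ceramic pot, 68 mm across, 90 mm tall, with three upright green and amber glass canes whose tops are up to 195 mm above the counter; origin under its centre. A bystander
- press: loose black graphite bead press, 128 x 74 x 64 mm, origin under its centre. A bystander
- mug: loose stainless mug, 82 mm across, 85 mm tall, origin under its centre. A bystander
There are look-alikes about, which are no part of the job. Of the things shaped like the part that bears mat_top, the cork one is meant.

How it is judged (in metres and radians):
On the way, in this order (a step that is already met when the one before it is completed fails the run):
1. the cap has been unscrewed: risen at least 12 mm on the neck, still upright and centred (z of cap_mid in the frame of jar_mouth above 0.0165 m and horizontal distance between cap_mid and jar_mouth below 0.006 m and angle between cap_mid's own z axis and vertical below 0.08 rad), for 0.1 s.
2. the cap stands knob up on the cork mat, wholly on it, let go (horizontal distance between cap_mid and mat_top below 0.025 m and z of cap_mid in the frame of mat_top below 0.038 m and angle between cap_mid's own z axis and vertical below 0.08 rad and contact force between the fingers and anything else below 0.1 N), for 0.2 s.
At the end, for the whole second after the job is handed in: The cap stands upright (within about 4.5 degrees) on the cork mat, its axis within 25 mm of the mat's centre so that it is wholly on it, and its foot within about 4 mm of the mat's top; the cobalt bar is in the cobalt jar, its centre at least 22 mm below the rim; the fingers touch nothing (all of step 2 and horizontal distance between bar_cobalt_mid and jar_mouth below 0.05 m and z of bar_cobalt_mid in the frame of jar_mouth below -0.022 m).
It fails at once if the thread is forced: more than 120 N between cap and cobalt jar (contact force between cap and jar_cobalt above 120 N).
It fails at once if a bystander (rod block, cane pot, press, mug) is shifted by more than 25 mm (distance of any of rod_block, cane_pot, press, mug from where it was at the start of the episode above 0.025 m).
It fails at once if the amber bar or the dish is shifted by more than 30 mm (distance of any of bar_amber_mid, dish_floor from where it was at the start of the episode above 0.03 m).
It fails at once if the rod block or the cane pot is tipped (angle between any of rod_block, cane_pot's own z axis and vertical above 0.3 rad).
It also fails if it takes over 72 s, if anything falls off the work surface, if the arm or the gripper's body presses on something with over 40 N, if the wrist force passes 120 N, or if a joint passes its speed limit or range.

## Working session

There is one attempt and no reset: what is moved stays moved. The work goes in short steps, Python scripts to look and compute and a tool call to move; the robot and the scene stay as the last step left them, time stands still between calls to the robot, and variables do not carry over. Pictures are saved under pics/ and viewed, and the job is handed in when it is done.

Besides the shell and the picture viewer there is one more tool, called after ">>>" as name([rows], argument=value, ...), one row to a line, values as JSON. play_rows: Moves the arm, as the interface text tells. Its arguments: {"type":"object","properties":{"moves":{"type":"array","items":{"type":"array","items":{"type":"array","items":{"type":"number"}}}},"newtons":{"type":"number"}},"required":["moves"]}

```bash
mkdir -p pics; ls
cat > h.py <<'E'
import numpy as np, cv2, json
from plant import manip
from scipy.spatial.transform import Rotation as R
def snap(n,f):
    im=manip.camera(n); cv2.imwrite('pics/'+f,im[:,:,::-1]); return im
def K(n):
    c=manip.calibration(n); f=240/np.tan(np.radians(c['vertical_fov'])/2); return f,c['cx'],c['cy'],c
def cam(n):
    f,cx,cy,c=K(n)
    if 'world_from_camera' in c: T=np.array(c['world_from_camera'])
    else:
        s=manip.state(); q=s['tool_rot']; W=np.eye(4); W[:3,:3]=R.from_quat([q[1],q[2],q[3],q[0]]).as_matrix(); W[:3,3]=s['tool_pos']
        T=W@np.array(c['tool_from_camera'])
    return f,cx,cy,T
def onz(C,u,v,z):
    f,cx,cy,T=C
    d=T[:3,:3]@np.array([(u-cx)/f,(v-cy)/f,1]); o=T[:3,3]
    return o+d*(z-o[2])/d[2]
def proj(C,p):
    f,cx,cy,T=C
    x=T[:3,:3].T@(np.array(p)-T[:3,3]); return np.array([cx+f*x[0]/x[2],cy+f*x[1]/x[2]])
E
python3 - <<'E'
from h import *
for n in ['scene','side','wrist']:
    snap(n,n+'0.png'); print(n,manip.calibration(n))
    for t in ['jar_cobalt','cap_mid','mat_top','dish_floor','bar_cobalt_mid','bar_amber_mid','rod_block','cane_pot','press','mug','rack']:
        r=manip.find_in(t,n); print(t,[(np.round(x['bbox']).tolist(),round(x['conf'],2)) for x in r][:5])
print(manip.state())
E
```

```text
pics
scene {'vertical_fov': 52.35621213835937, 'cx': 323.7776319386598, 'cy': 245.15670567896478, 'world_from_camera': array([[-8.03031446e-01,  3.39352077e-01, -4.89878214e-01,
         1.03291095e+03],
       [ 5.95590670e-01,  4.29008162e-01, -6.79134560e-01,
         7.87311781e+02],
       [-2.03039713e-02, -8.37133301e-01, -5.46621976e-01,
         7.43384031e+02],
       [ 0.00000000e+00,  0.00000000e+00,  0.00000000e+00,
         1.00000000e+00]])}
jar_cobalt [([222.0, 272.0, 48.0, 49.0], 0.93)]
cap_mid [([231.0, 242.0, 48.0, 42.0], 0.91)]
mat_top [([316.0, 217.0, 42.0, 24.0], 0.91), ([279.0, 192.0, 43.0, 22.0], 0.75), ([236.0, 209.0, 48.0, 32.0], 0.74)]
dish_floor [([382.0, 314.0, 90.0, 66.0], 0.75)]
bar_cobalt_mid [([428.0, 343.0, 29.0, 21.0], 0.93)]
bar_amber_mid [([401.0, 333.0, 27.0, 20.0], 0.86), ([224.0, 269.0, 58.0, 52.0], 0.36)]
rod_block [([341.0, 214.0, 28.0, 92.0], 0.84), ([427.0, 339.0, 32.0, 26.0], 0.21)]
cane_pot [([294.0, 198.0, 31.0, 77.0], 0.56)]
press [([162.0, 217.0, 45.0, 37.0], 0.62)]
mug [([376.0, 369.0, 59.0, 73.0], 0.8), ([188.0, 264.0, 153.0, 110.0],
[... 1884 characters left out ...]
[]
rack []
{'time_s': 1.8, 'q': array([ 1.10291876e+00,  2.20391921e-01,  1.52647748e+00, -2.16490029e-05,
        1.39471223e+00, -1.26069510e-01]), 'joint_velocities': array([-0.00050267,  0.00031338, -0.00044463,  0.00092734, -0.00062015,
       -0.00154872]), 'joint_efforts': array([ 2.06018040e-04, -4.96825683e+01, -3.89725184e+01, -1.32304631e-04,
        7.00571964e-04, -1.33933210e-05]), 'tool_pos': array([209.48641187, 588.84568537, 231.31658388]), 'tool_rot': array([1.18027886e-05, 1.70071408e-01, 9.85431741e-01, 2.14950463e-06]), 'wrist_force': array([-0.5861301 ,  0.15299374,  0.24785694]), 'moment': array([-0.03351076, -0.04096562,  0.01952333]), 'finger_gap': 85.72071828609613}
```

View pics/scene0.png

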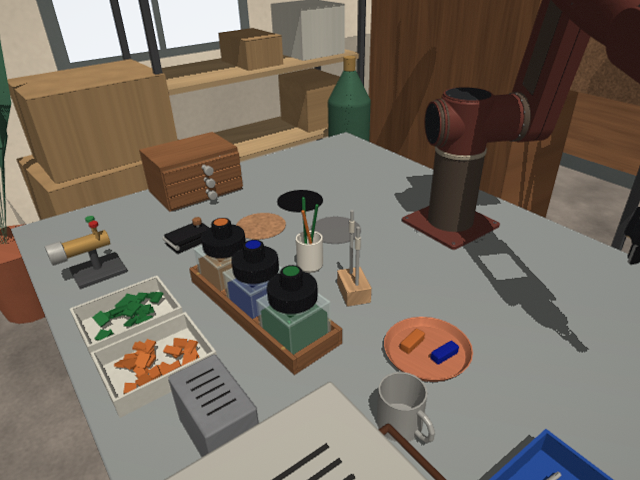

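View pics/side0.png

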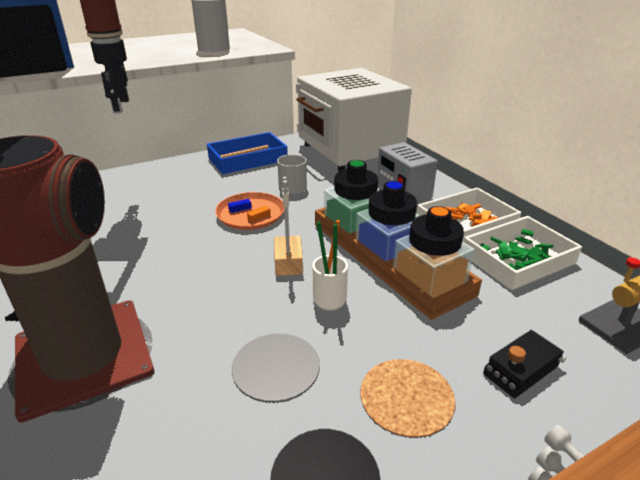

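View pics/wrist0.png

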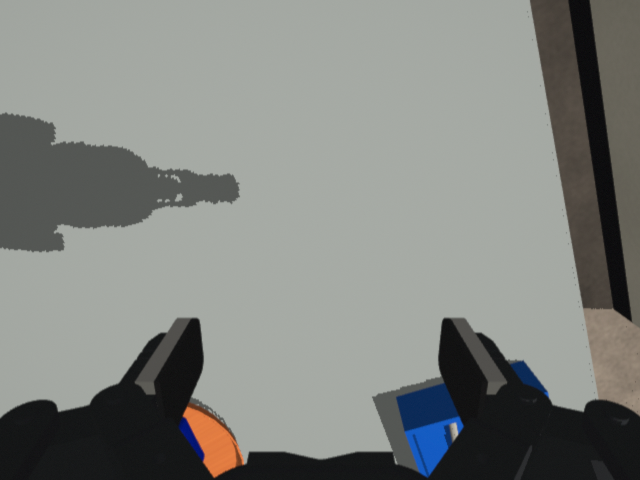

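```bash
cat >> h.py <<'E'
def blob(im,fn,roi=None):
    hsv=cv2.cvtColor(im,cv2.COLOR_RGB2HSV); m=fn(hsv).astype(np.uint8)
    if roi:
        k=np.zeros_like(m); x,y,w,h=roi; k[y:y+h,x:x+w]=1; m*=k
    n,l,st,c=cv2.connectedComponentsWithStats(m); i=1+np.argmax(st[1:,4]); return c[i],st[i],l==i
blue=lambda h:(h[...,0]>110)&(h[...,0]<130)&(h[...,1]>200)&(h[...,2]>90)
E
python3 - <<'E'
from h import *
S=cv2.imread('pics/scene0.png')[:,:,::-1].copy();D=cv2.imread('pics/side0.png')[:,:,::-1].copy()
cs,cd=cam('scene'),cam('side')
o=lambda h:(h[...,0]>5)&(h[...,0]<22)&(h[...,1]>80)&(h[...,2]>120)
a=blob(S,blue,(235,230,40,25));b=blob(D,blue,(380,175,30,25));print('dot',a[:2],b[:2]);print(onz(cs,*a[0],182),onz(cd,*b[0],182))
a=blob(S,blue,(420,335,50,35));b=blob(D,blue,(220,195,40,20));print('bar',a[0],b[0]);print(onz(cs,*a[0],17),onz(cd,*b[0],17))
a=blob(D,o,(350,350,110,90));print('cork side',a[:2]);print(onz(cd,*a[0],4))
ys,xs=np.nonzero(a[2])
pts=np.array([onz(cd,x,y,4)[:2] for x,y in zip(xs,ys)]);print(pts.mean(0),cv2.minEnclosingCircle(pts.astype(np.float32)))
# others rough
for n,C,u,v,z in [('amberdot',cd,439,212,182),('greendot',cd,356,164,182),('amberdot',cs,221,222,182),('greendot',cs,291,271,182),('rodblk',cd,288,243,45),('rodtops',cs,351,212,215),('rodtop',cs,358,225,200),('pot',cd,330,267,90),('pot',cs,309,238,90),('dish',cd,251,212,15),('dish',cs,427,347,10),('mug',cd,292,163,85),('mug',cs,403,388,85),('graydisc',cd,276,366,4),('blk',cd,326,478,4),('cane',cd,320,222,190),('cane',cs,318,200,190),('amberbar',cs,413,341,17)]: print(n,onz(C,u,v,z).round())
E
```

```text
dot (array([252.625 , 244.1875]), array([246, 240,  15,   9,  96], dtype=int32)) (array([394.10344828, 184.88505747]), array([387, 182,  15,   7,  87], dtype=int32))
[646.03534412  -6.89786977 182.        ] [643.44962375  -6.48760264 182.        ]
bar [445.35830619 351.33550489] [239.29213483 205.45505618]
[423.03360739 354.18672579  17.        ] [419.84914069 349.12865314  17.        ]
cork side (array([407.37445396, 397.58186266]), array([ 360,  359,   95,   78, 5723], dtype=int32))
[ 445.01997885 -344.50727587    4.        ]
[ 445.75534117 -343.14633485] ((447.8318176269531, -339.1650085449219), 75.30027770996094)
amberdot [ 652. -138.  182.]
greendot [629. 119. 182.]
amberdot [ 657. -134.  182.]
greendot [635. 124. 182.]
rodblk [440.  89.  45.]
rodtops [433.  61. 215.]
rodtop [440.  94. 200.]
pot [449. -85.  90.]
pot [457. -74.  90.]
dish [435. 306.  15.]
dish [438. 319.  10.]
mug [594. 389.  85.]
mug [601. 409.  85.]
graydisc [ 288. -187.    4.]
blk [ 268. -399.    4.]
cane [432. -76. 190.]
cane [429. -69. 190.]
amberbar [454. 293.  17.]
```

```bash
cat >> h.py <<'E'
def toolR():
    q=manip.state()['tool_rot']; return R.from_quat([q[1],q[2],q[3],q[0]])
def delta(p,yaw=None):
    s=manip.state(); r=toolR(); d=r.inv().apply(np.array(p)-s['tool_pos'])/10
    M=r.as_matrix(); y=np.arctan2(M[1,1],M[0,1])
    print('pos',s['tool_pos'].round(1),'yaw',y.round(3),'j1',s['q'][0].round(3),'j6',s['q'][5].round(3),'t',s['time_s'],'tilt',np.degrees(np.arccos(-M[2,2])).round(2))
    print('delta cm',d.round(2), 'turn tz', None if yaw is None else round(-(yaw-y),3))
E
python3 -c "
from h import *
delta([644.7,-6.7,265]); C=cam('side'); print(onz(C,525,375,0))"
```

```text
pos [209.5 588.8 231.3] yaw 1.229 j1 1.103 j6 -0.126 t 1.8 tilt 0.0
delta cm [-60.97 -41.52  -3.37] turn tz None
[ 648.80200625 -398.02182086    0.        ]
```

>>> play_rows([
  [[-60.97,-41.52,-3.4,0,0,3.0,0],[-60.97,-41.52,-3.4,0,0,3.0,0],[-60.97,-41.52,-3.4,0,0,3.0,0],[-60.97,-41.52,-3.4,0,0,3.0,0],[-60.97,-41.52,-3.4,0,0,3.0,0],[-60.97,-41.52,-3.4,0,0,3.0,0],[-60.97,-41.52,-3.4,0,0,3.0,0],[-60.97,-41.52,-3.4,0,0,3.0,0],[-60.97,-41.52,-3.4,0,0,3.0,0],[-60.97,-41.52,-3.4,0,0,3.0,0],[-60.97,-41.52,-3.4,0,0,3.0,0],[-60.97,-41.52,-3.4,0,0,3.0,0],[-60.97,-41.52,-3.4,0,0,3.0,0],[-60.97,-41.52,-3.4,0,0,3.0,0],[-60.97,-41.52,-3.4,0,0,3.0,0],[-60.97,-41.52,-3.4,0,0,3.0,0],[-60.97,-41.52,-3.4,0,0,3.0,0],[-60.97,-41.52,-3.4,0,0,3.0,0],[-60.97,-41.52,-3.4,0,0,3.0,0],[-60.97,-41.52,-3.4,0,0,3.0,0]],
], newtons=60)

```text
time_s: 3.8
tool_pos: [644.8, -6.8, 265.2]
tool_rot: [-0.0, 0.995, -0.103, -0.0]
wrist_force: [0.8, 0.4, 0.7]
finger_gap: 85.2
```

```bash
python3 -c "
from h import *
C=cam('wrist'); im=snap('wrist','w1.png')
a=blob(im,blue); print(a[:2]); p=onz(C,*a[0],182); print(p)
delta([p[0],p[1],152],-2.56)"
```

```text
(array([319.92727273, 250.40354767]), array([ 293,  225,   55,   52, 2255], dtype=int32))
[642.34010349  -5.87617108 182.        ]
pos [644.8  -6.8 265.2] yaw -1.785 j1 -0.133 j6 1.652 t 3.85 tilt 0.0
delta cm [-0.26 -0.03 11.32] turn tz 0.775
```

View pics/w1.png

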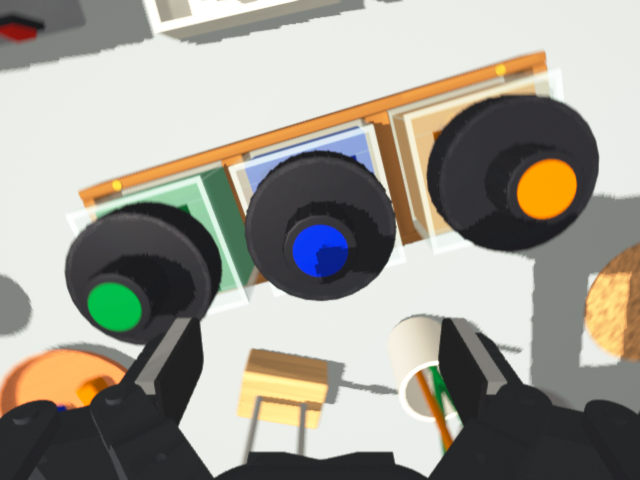

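>>> play_rows([
  [[-0.16,0,4,0,0,0.93,0],[-0.16,0,7,0,0,0.93,0],[-0.16,0,9,0,0,0.93,0],[-0.16,0,10.5,0,0,0.93,0],[-0.16,0,11.3,0,0,0.93,0],[-0.16,0,11.3,0,0,0.93,0],[-0.16,0,11.3,0,0,0.93,0],[-0.16,0,11.3,0,0,0.93,0],[-0.16,0,11.3,0,0,0.93,1],[-0.16,0,11.3,0,0,0.93,1],[-0.16,0,11.3,0,0,0.93,1],[-0.16,0,11.3,0,0,0.93,1],[-0.16,0,11.3,0,0,0.93,1],[-0.16,0,11.3,0,0,0.93,1]],
], newtons=60)

```text
time_s: 5.25
tool_pos: [643.6, -6.5, 152.9]
tool_rot: [-0.0, 0.845, -0.535, 0.001]
wrist_force: [-0.1, 0.1, 4.2]
finger_gap: 42.5
```

```bash
python3 -c "
from h import *
delta([643.3,-6.2,152]); print(manip.state()['wrist_force'],manip.state()['moment'],manip.state()['finger_gap'])"
```

```text
pos [643.6  -6.5 152.9] yaw -2.701 j1 -0.132 j6 2.568 t 5.25 tilt 0.06
delta cm [-0.03  0.01  0.09] turn tz None
[-0.07150514  0.09438185  4.17258684] [-0.06430203  0.08419369  0.1476585 ] 42.48289164242027
```

>>> play_rows([
  [[0,0,-0.022,0,0,-0.14,1],[0,0,-0.045,0,0,-0.28,1],[0,0,-0.067,0,0,-0.42,1],[0,0,-0.089,0,0,-0.56,1],[0,0,-0.111,0,0,-0.7,1],[0,0,-0.134,0,0,-0.84,1],[0,0,-0.156,0,0,-0.98,1],[0,0,-0.178,0,0,-1.12,1],[0,0,-0.2,0,0,-1.26,1],[0,0,-0.223,0,0,-1.4,1]],
], newtons=60)

```text
time_s: 6.25
tool_pos: [643.0, -6.4, 154.2]
tool_rot: [-0.0, 0.991, 0.137, -0.0]
wrist_force: [0.7, -0.1, -0.5]
finger_gap: 42.3
```

```bash
python3 -c "
from h import *
C=cam('wrist');snap('wrist','w2.png')
delta([643.3,-6.2,152]); print(manip.state()['wrist_force'],manip.state()['moment'],manip.state()['finger_gap'])"
```

```text
pos [643.   -6.4 154.2] yaw -1.288 j1 -0.132 j6 1.156 t 6.3 tilt 0.03
delta cm [ 0.04 -0.01  0.22] turn tz None
[ 0.58876524  0.62236828 -0.09990916] [0.03116624 0.03600166 0.05026237] 42.5725247678891
```

View pics/w2.png

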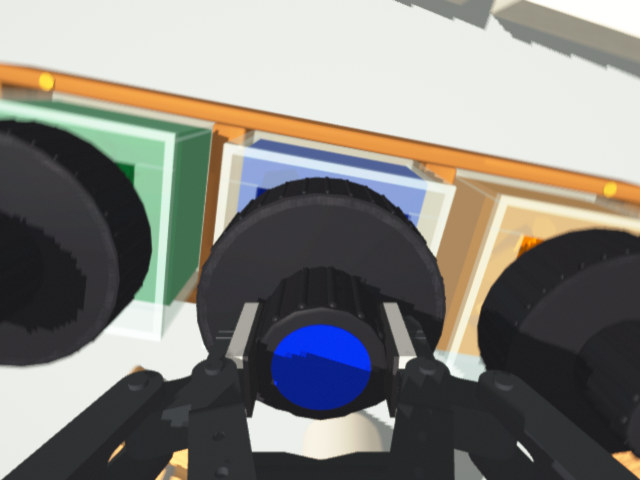

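>>> play_rows([
  [[0,0,-0.022,0,0,-0.14,1],[0,0,-0.045,0,0,-0.28,1],[0,0,-0.067,0,0,-0.42,1],[0,0,-0.089,0,0,-0.56,1],[0,0,-0.111,0,0,-0.7,1],[0,0,-0.134,0,0,-0.84,1],[0,0,-0.156,0,0,-0.98,1],[0,0,-0.178,0,0,-1.12,1],[0,0,-0.2,0,0,-1.26,1],[0,0,-0.223,0,0,-1.4,1],[0,0,-0.245,0,0,-1.54,1],[0,0,-0.267,0,0,-1.68,1],[0,0,-0.29,0,0,-1.82,1],[0,0,-0.312,0,0,-1.96,1],[0,0,-0.334,0,0,-2.1,1],[0,0,-0.357,0,0,-2.24,1],[0,0,-0.379,0,0,-2.38,1],[0,0,-0.401,0,0,-2.52,1],[0,0,-0.423,0,0,-2.66,1],[0,0,-0.446,0,0,-2.8,1]],
])

```text
time_s: 8.3
tool_pos: [642.9, -6.3, 158.6]
tool_rot: [-0.0, 0.034, 0.999, 0.0]
wrist_force: [0.1, 0.1, -0.2]
finger_gap: 42.7
```

>>> play_rows([
  [[0,0,-0.022,0,0,-0.14,1],[0,0,-0.045,0,0,-0.28,1],[0,0,-0.067,0,0,-0.42,1],[0,0,-0.089,0,0,-0.56,1],[0,0,-0.111,0,0,-0.7,1],[0,0,-0.134,0,0,-0.84,1],[0,0,-0.14,0,0,-0.9,1],[0,0,-0.14,0,0,-0.9,1]],
])

```text
time_s: 9.1
tool_pos: [643.0, -6.3, 160.1]
tool_rot: [-0.0, -0.402, 0.916, 0.0]
wrist_force: [-0.3, 0.1, 0.2]
finger_gap: 42.8
```

```bash
python3 -c "
from h import *
C=cam('wrist');snap('wrist','w3.png')
delta([643.3,-6.2,152]); print(manip.state()['wrist_force'],manip.state()['moment'],manip.state()['finger_gap'])"
```

```text
pos [643.   -6.3 160.1] yaw 2.396 j1 -0.132 j6 -2.528 t 9.15 tilt 0.03
delta cm [-0.03 -0.02  0.81] turn tz None
[ 0.38427281 -0.32111966 -0.7320884 ] [-0.03145645  0.02129114  0.00952222] 42.693252495962994
```

View pics/w3.png

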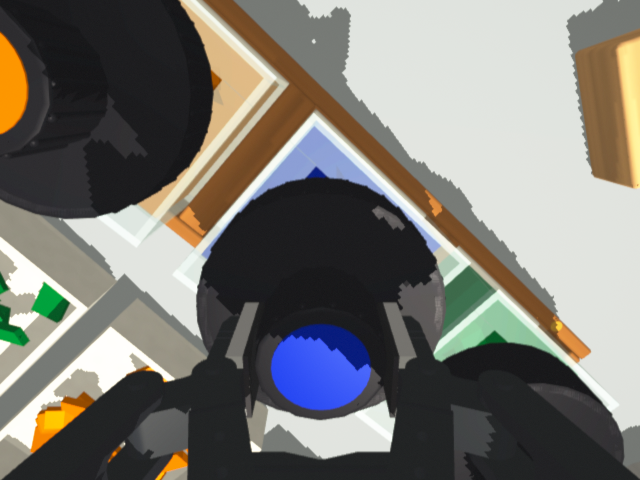

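>>> play_rows([
  [[0,0,0,0,0,0,0.1],[0,0,0,0,0,0,0.1],[0,0,0,0,0,0,0.1],[0,0,0,0,0,0.13,0.1],[0,0,0,0,0,2.5,0.1],[0,0,0,0,0,2.5,0.1],[0,0,0,0,0,2.5,0.1],[0,0,0,0,0,2.5,0.1],[0,0,0,0,0,2.5,0.1],[0,0,0,0,0,2.5,0.1],[0,0,0,0,0,2.5,0.1],[0,0,0,0,0,2.5,0.1],[0,0,0,0,0,2.5,0.1],[0,0,0,0,0,2.5,0.1],[0,0,0,0,0,2.5,0.1],[0,0,0,0,0,2.5,0.1],[0,0,0,0,0,2.5,0.1],[0,0,0,0,0,2.5,0.1],[0,0,0,0,0,2.5,0.1],[0,0,0,0,0,2.5,0.1]],
])

```text
time_s: 11.15
tool_pos: [643.2, -6.4, 160.4]
tool_rot: [0.0, 0.744, 0.668, -0.0]
wrist_force: [-0.1, 0.1, 0.1]
finger_gap: 76.7
```

```bash
python3 -c "
from h import *
delta([643.0,-6.3,160]); print(manip.state()['wrist_force'],manip.state()['finger_gap'])"
```

```text
pos [643.2  -6.4 160.4] yaw -0.107 j1 -0.132 j6 -0.025 t 11.15 tilt 0.0
delta cm [ 0.01 -0.02  0.04] turn tz None
[-0.13303198  0.14274302  0.09193247] 76.70500420744052
```

>>> play_rows([
  [[0,0,0,0,0,2.6,0.1],[0,0,0,0,0,2.6,0.1],[0,0,0,0,0,2.6,0.1],[0,0,0,0,0,2.6,0.1],[0,0,0,0,0,2.6,0.1],[0,0,0,0,0,2.6,0.1],[0,0,0,0,0,2.6,0.1],[0,0,0,0,0,2.6,0.1],[0,0,0,0,0,2.6,0.1],[0,0,0,0,0,2.6,0.1],[0,0,0,0,0,2.6,0.1],[0,0,0,0,0,2.6,0.1],[0,0,0,0,0,2.6,0.1],[0,0,0,0,0,2.6,0.1],[0,0,0,0,0,2.6,0.1],[0,0,0,0,0,2.6,0.1],[0,0,0,0,0,2.6,0.1],[0,0,0,0,0,2.6,0.1],[0,0,0,0,0,2.6,0.1],[0,0,0,0,0,2.6,0.1]],
])

```text
time_s: 13.15
tool_pos: [643.2, -6.4, 160.4]
tool_rot: [0.0, 0.845, -0.535, 0.0]
wrist_force: [0.2, -0.1, 0.6]
finger_gap: 76.4
```

>>> play_rows([
  [[0,0,0,0,0,0,1],[0,0,0,0,0,0,1],[0,0,0,0,0,0,1],[0,0,0,0,0,0,1],[0,0,0,0,0,0,1]],
])

```text
time_s: 13.65
tool_pos: [643.5, -6.4, 160.7]
tool_rot: [-0.0, 0.845, -0.535, 0.0]
wrist_force: [0.5, -0.3, 1.7]
finger_gap: 42.4
```

>>> play_rows([
  [[0,0,-0.022,0,0,-0.14,1],[0,0,-0.045,0,0,-0.28,1],[0,0,-0.067,0,0,-0.42,1],[0,0,-0.089,0,0,-0.56,1],[0,0,-0.111,0,0,-0.7,1],[0,0,-0.134,0,0,-0.84,1],[0,0,-0.156,0,0,-0.98,1],[0,0,-0.178,0,0,-1.12,1],[0,0,-0.2,0,0,-1.26,1],[0,0,-0.223,0,0,-1.4,1],[0,0,-0.245,0,0,-1.54,1],[0,0,-0.267,0,0,-1.68,1],[0,0,-0.29,0,0,-1.82,1],[0,0,-0.312,0,0,-1.96,1],[0,0,-0.334,0,0,-2.1,1],[0,0,-0.357,0,0,-2.24,1],[0,0,-0.379,0,0,-2.38,1],[0,0,-0.401,0,0,-2.52,1],[0,0,-0.423,0,0,-2.66,1],[0,0,-0.446,0,0,-2.8,1]],
])

```text
time_s: 15.65
tool_pos: [643.3, -6.4, 165.1]
tool_rot: [0.0, 0.669, 0.743, 0.0]
wrist_force: [-0.5, 0.2, 1.6]
finger_gap: 42.3
```

```bash
python3 -c "
from h import *
C=cam('wrist')
delta([643.0,-6.3,160]); print(manip.state()['wrist_force'],manip.state()['moment'],manip.state()['finger_gap'])"
```

```text
pos [643.3  -6.4 165.1] yaw 0.105 j1 -0.132 j6 -0.237 t 15.65 tilt 0.02
delta cm [ 0.01 -0.03  0.51] turn tz None
[-0.47046901  0.2250746   1.62813835] [ 0.01927987  0.00587866 -0.08103516] 42.263867253228334
```

>>> play_rows([
  [[0,0,-0.022,0,0,-0.14,1],[0,0,-0.045,0,0,-0.28,1],[0,0,-0.067,0,0,-0.42,1],[0,0,-0.089,0,0,-0.56,1],[0,0,-0.111,0,0,-0.7,1],[0,0,-0.134,0,0,-0.84,1],[0,0,-0.156,0,0,-0.98,1],[0,0,-0.178,0,0,-1.12,1],[0,0,-0.2,0,0,-1.26,1],[0,0,-0.223,0,0,-1.4,1],[0,0,-0.245,0,0,-1.54,1],[0,0,-0.267,0,0,-1.68,1],[0,0,-0.29,0,0,-1.82,1],[0,0,-0.312,0,0,-1.96,1],[0,0,-0.334,0,0,-2.1,1],[0,0,-0.357,0,0,-2.24,1],[0,0,-0.37,0,0,-2.36,1],[0,0,-0.37,0,0,-2.36,1]],
])

```text
time_s: 17.45
tool_pos: [643.3, -6.4, 168.9]
tool_rot: [0.0, -0.43, 0.903, -0.0]
wrist_force: [0.2, -0.4, 1.6]
finger_gap: 42.5
```

```bash
python3 -c "
from h import *
C=cam('side');snap('side','s4.png');D=cam('wrist');snap('wrist','w4.png')
im=cv2.imread('pics/s4.png')[110:290,300:500];cv2.imwrite('pics/s4c.png',cv2.resize(im,None,fx=3,fy=3))
delta([643.0,-6.3,160]); print(manip.state()['wrist_force'],manip.state()['moment'],manip.state()['finger_gap'])"
```

```text
pos [643.3  -6.5 168.8] yaw 2.456 j1 -0.132 j6 -2.588 t 17.55 tilt 0.02
delta cm [0.01 0.03 0.88] turn tz None
[0.14080042 0.03842615 2.74664455] [-0.03839263 -0.00077361  0.06708574] 42.15297170502575
```

View pics/s4c.png

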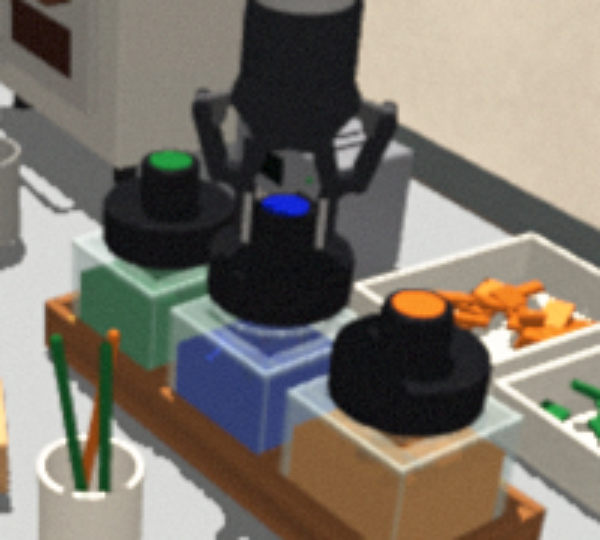

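View pics/w4.png

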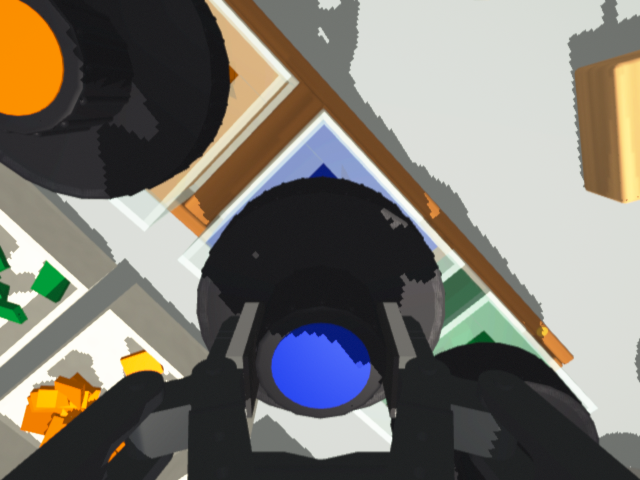

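>>> play_rows([
  [[0,0,-0.05,0,0,0,1],[0,0,-0.1,0,0,0,1],[0,0,-0.15,0,0,0,1],[0,0,-0.15,0,0,0,1]],
])

```text
time_s: 17.95
tool_pos: [642.7, -6.3, 169.4]
tool_rot: [-0.001, -0.429, 0.903, 0.0]
wrist_force: [0.1, -0.0, -1.5]
finger_gap: 42.4
```

>>> play_rows([
  [[0,0,-0.05,0,0,0,1],[0,0,-0.1,0,0,0,1],[0,0,-0.15,0,0,0,1],[0,0,-0.15,0,0,0,1]],
])

```text
time_s: 18.35
tool_pos: [643.2, -6.4, 171.7]
tool_rot: [0.0, -0.43, 0.903, -0.0]
wrist_force: [0.1, -0.1, -1.6]
finger_gap: 42.6
```

>>> play_rows([
  [[0,0,-0.5,0,0,0,1],[0,0,-1.0,0,0,0,1],[0,0,-2.0,0,0,0,1],[0,0,-4.0,0,0,0,1],[0,0,-6.5,0,0,0.1,1],[0,0,-8.0,0,0,0.25,1],[0,0,-8.5,0,0,0.4,1],[0,0,-8.5,0,0,0.4,1]],
])

```text
time_s: 19.15
tool_pos: [644.2, -6.5, 259.3]
tool_rot: [0.002, -0.241, 0.971, -0.001]
wrist_force: [-0.2, -1.2, -2.4]
finger_gap: 42.5
```

```bash
python3 -c "
from h import *
C=cam('wrist');snap('wrist','w5.png')
im=snap('side','s5.png'); S=snap('scene','c5.png')
o=lambda h:(h[...,0]>5)&(h[...,0]<22)&(h[...,1]>80)&(h[...,2]>120)
for I,n,roi in ((im,'side',(350,350,110,90)),(S,'scene',(234,205,55,40))):
    a=blob(I,o,roi); c=cam(n); ys,xs=np.nonzero(a[2])
    pts=np.array([onz(c,x,y,4)[:2] for x,y in zip(xs,ys)]);print(n,pts.mean(0),cv2.minEnclosingCircle(pts.astype(np.float32)))
delta([446.5,-341,250],0.5); print(manip.state()['wrist_force'])
im=cv2.imread('pics/s5.png')[60:290,270:500];cv2.imwrite('pics/s5c.png',cv2.resize(im,None,fx=2.5,fy=2.5))"
```

```text
side [ 441.80110017 -380.88770737] ((445.5227966308594, -363.9010925292969), 70.87298583984375)
scene [ 422.94460322 -282.12312579] ((426.30340576171875, -279.6017150878906), 37.57842254638672)
pos [642.9  -6.3 256.3] yaw 2.063 j1 -0.132 j6 -2.195 t 19.3 tilt 0.03
delta cm [ 33.12 -20.22   0.64] turn tz 1.563
[ 0.39004176 -0.9723514  -2.5525242 ]
```

View pics/s5c.png

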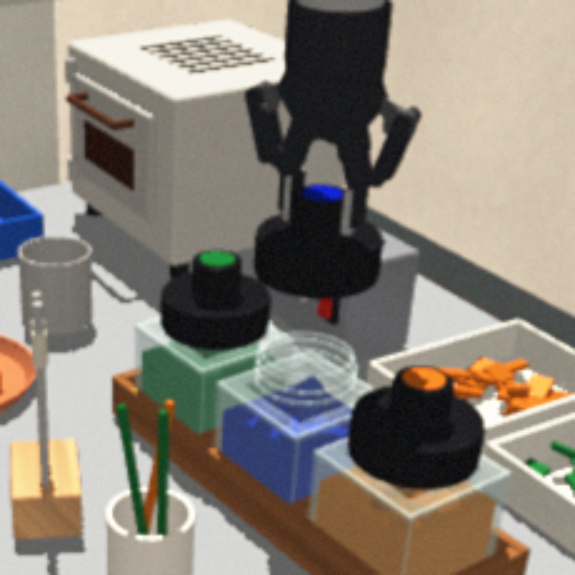

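View pics/w5.png

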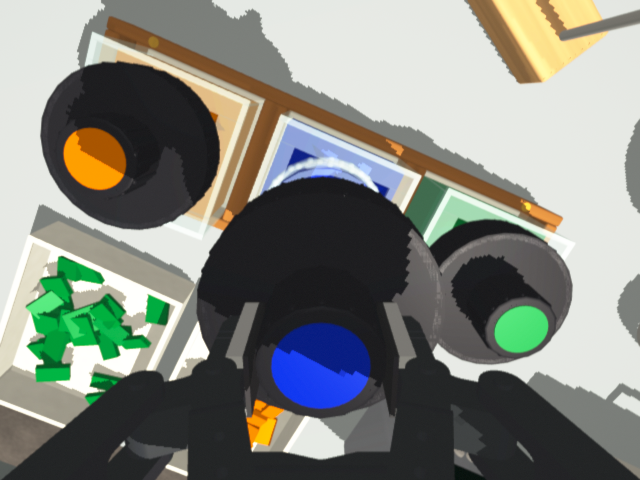

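```bash
python3 -c "
from h import *
c=cam('scene'); d=cam('side')
for u,v in ((236,225),(284,225),(261,213),(261,241)): print(onz(c,u,v,4).round())
print('pred centre scene',proj(c,[446.5,-341,4]), 'edges', [proj(c,[446.5+75*np.cos(t),-341+75*np.sin(t),4]).round().tolist() for t in np.arange(0,6.28,.785)])
print('side', [proj(d,[446.5+75*np.cos(t),-341+75*np.sin(t),4]).round().tolist() for t in np.arange(0,6.28,.785)])
im=cv2.imread('pics/scene0.png')
for t in np.arange(0,6.28,.1): u,v=proj(c,[446.5+75*np.cos(t),-341+75*np.sin(t),4]); cv2.circle(im,(int(round(u)),int(round(v))),0,(255,0,255),-1)
a=cv2.resize(im[190:260,210:330],None,fx=4,fy=4,interpolation=0)
im=cv2.imread('pics/side0.png')
for t in np.arange(0,6.28,.1): u,v=proj(d,[446.5+75*np.cos(t),-341+75*np.sin(t),4]); cv2.circle(im,(int(round(u)),int(round(v))),0,(255,0,255),-1)
b=cv2.resize(im[345:450,345:465],None,fx=4,fy=4,interpolation=0)
cv2.imwrite('pics/mat.png',np.vstack([a,b]))
"
```

```text
[ 510. -382.    4.]
[ 398. -292.    4.]
[ 414. -398.    4.]
[ 496. -258.    4.]
pred centre scene [261.45141425 223.69112818] edges [[239.0, 232.0], [255.0, 237.0], [275.0, 234.0], [286.0, 225.0], [283.0, 216.0], [268.0, 211.0], [249.0, 214.0], [237.0, 222.0]]
side [[444.0, 378.0], [413.0, 361.0], [380.0, 364.0], [361.0, 385.0], [367.0, 415.0], [399.0, 436.0], [438.0, 433.0], [455.0, 407.0]]
```

View pics/mat.png

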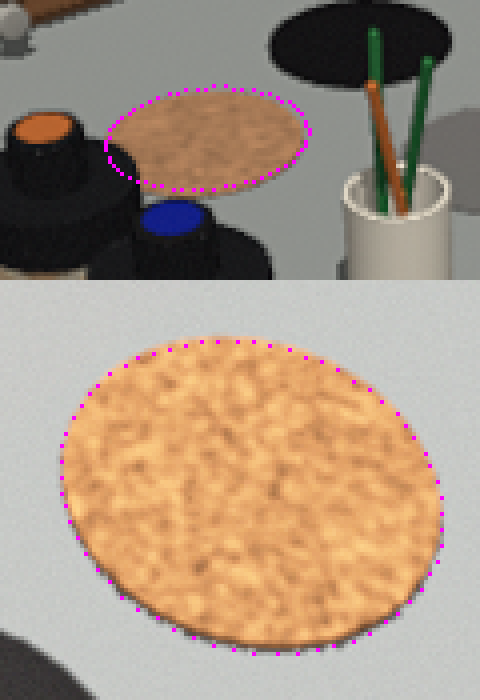

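>>> play_rows([
  [[1.5,-1.0,0,0,0,0.1,1],[4.5,-2.8,0,0,0,0.24,1],[8.0,-4.9,0,0,0,0.38,1],[11.5,-7.0,0,0,0,0.52,1],[15.0,-9.2,0,0,0,0.66,1],[18.5,-11.3,0,0,0,0.8,1],[22.0,-13.4,0,0,0,0.94,1],[25.5,-15.5,0,0,0,1.08,1],[28.5,-17.4,0,0,0,1.22,1],[31.0,-18.9,0,0,0,1.36,1],[32.5,-19.8,0,0,0,1.5,1],[33.1,-20.1,0,0,0,1.56,1],[33.1,-20.1,0,0,0,1.56,1]],
])

```text
time_s: 20.6
tool_pos: [444.1, -339.9, 255.8]
tool_rot: [-0.001, 0.511, 0.86, 0.0]
wrist_force: [0.3, -0.6, -1.5]
finger_gap: 42.4
```

```bash
python3 -c "
from h import *
C=cam('wrist');snap('wrist','w6.png')
delta([447,-339,43]); print(manip.state()['wrist_force'])"
```

```text
pos [ 444.6 -339.2  255.9] yaw 0.501 j1 -0.793 j6 -1.294 t 20.65 tilt 0.08
delta cm [-0.13  0.22 21.29] turn tz None
[ 1.31396506 -0.10697721 -1.99305061]
```

View pics/w6.png

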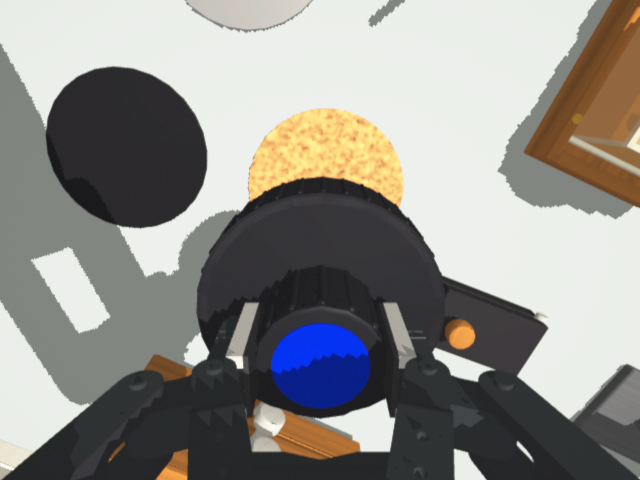

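>>> play_rows([
  [[0,0.2,3,0,0,0,1],[-0.1,0.2,7,0,0,0,1],[-0.1,0.2,11,0,0,0,1],[-0.1,0.2,15,0,0,0,1],[-0.1,0.2,18,0,0,0,1],[-0.1,0.2,19.5,0,0,0,1],[-0.1,0.2,20.3,0,0,0,1],[-0.1,0.2,20.8,0,0,0,1],[-0.1,0.2,21.0,0,0,0,1],[-0.1,0.2,21.0,0,0,0,1]],
])

```text
time_s: 21.65
tool_pos: [448.1, -339.8, 47.8]
tool_rot: [0.001, 0.51, 0.86, -0.0]
wrist_force: [-0.5, 0.9, -1.5]
finger_gap: 42.2
```

>>> play_rows([
  [[0,0,0.1,0,0,0,1],[0,0,0.2,0,0,0,1],[0,0,0.3,0,0,0,1],[0,0,0.3,0,0,0,1]],
])

```text
time_s: 22.05
tool_pos: [447.3, -339.1, 43.6]
tool_rot: [0.0, 0.511, 0.86, -0.0]
wrist_force: [0.8, 0.5, -1.2]
finger_gap: 42.5
```

>>> play_rows([
  [[0,0,0.05,0,0,0,1],[0,0,0.1,0,0,0,1],[0,0,0.1,0,0,0,1]],
])

```text
time_s: 22.35
tool_pos: [447.4, -339.1, 42.6]
tool_rot: [-0.0, 0.511, 0.86, -0.0]
wrist_force: [0.3, 0.1, -0.7]
finger_gap: 42.4
```

>>> play_rows([
  [[0,0,0.05,0,0,0,1],[0,0,0.1,0,0,0,1],[0,0,0.1,0,0,0,1]],
])

```text
time_s: 22.65
tool_pos: [447.4, -339.2, 42.6]
tool_rot: [-0.0, 0.511, 0.86, -0.0]
wrist_force: [-3.2, 2.3, 8.0]
finger_gap: 42.4
```

>>> play_rows([
  [[0,0,-0.05,0,0,0,0],[0,0,-0.05,0,0,0,0],[0,0,-0.05,0,0,0,0],[0,0,-0.05,0,0,0,0],[0,0,-0.05,0,0,0,0],[0,0,-1,0,0,0,0],[0,0,-2.5,0,0,0,0],[0,0,-4.5,0,0,0,0],[0,0,-8,0,0,0,0],[0,0,-12,0,0,0,0],[0,0,-16,0,0,0,0],[0,0,-20,0,0,0,0],[0,0,-20,0,0,0,0]],
])

```text
time_s: 23.95
tool_pos: [450.2, -341.8, 250.9]
tool_rot: [0.007, 0.511, 0.86, -0.002]
wrist_force: [0.2, -0.4, -0.2]
finger_gap: 85.6
```

```bash
python3 -c "
from h import *
C=cam('wrist');im=snap('wrist','w7.png')
a=blob(im,blue);print(a[:2],onz(C,*a[0],71))
delta([421,351,250],None)"
```

```text
(array([318.01618123, 199.16504854]), array([ 298,  180,   41,   39, 1236], dtype=int32)) [ 446.48360148 -338.92181602   71.        ]
pos [ 449.1 -340.8  247.4] yaw 0.499 j1 -0.789 j6 -1.288 t 24.0 tilt 0.55
delta cm [62.08 30.64 -0.75] turn tz None
```

View pics/w7.png

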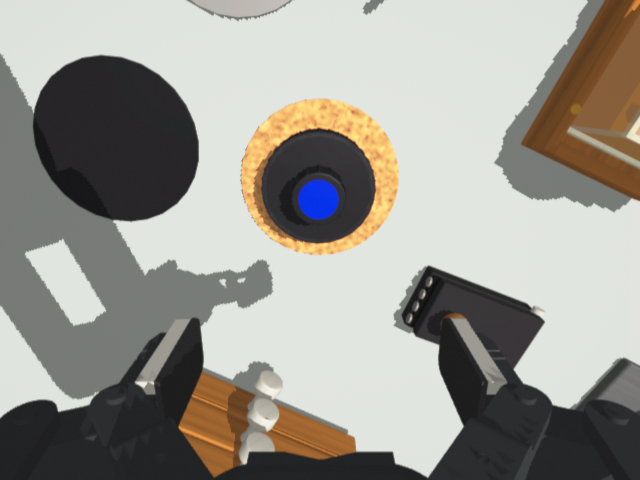

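```bash
python3 -c "
from h import *
c=cam('scene')
S=cv2.imread('pics/scene0.png')[:,:,::-1].copy()
a=blob(S,lambda h:(h[...,0]>110)&(h[...,0]<130)&(h[...,1]>180)&(h[...,2]>70),(420,335,50,35)); ys,xs=np.nonzero(a[2])
pts=np.array([onz(c,x,y,20)[:2] for x,y in zip(xs,ys)],np.float32);print(cv2.minAreaRect(pts)); 
w,v=np.linalg.eigh(np.cov(pts.T)); print(v[:,1],np.arctan2(v[1,1],v[0,1]))
cv2.imwrite('pics/bars.png',cv2.resize(S[305:390,370:485,::-1],None,fx=5,fy=5))
delta([421,351,272],None)
"
```

```text
((427.5240783691406, 355.1581115722656), (30.279766082763672, 68.68568420410156), 87.70010375976562)
[-0.9978876  -0.06496412] -3.0765827558987757
pos [ 449.1 -340.8  247.4] yaw 0.499 j1 -0.789 j6 -1.288 t 24.0 tilt 0.55
delta cm [62.06 30.65 -2.95] turn tz None
```

View pics/bars.png

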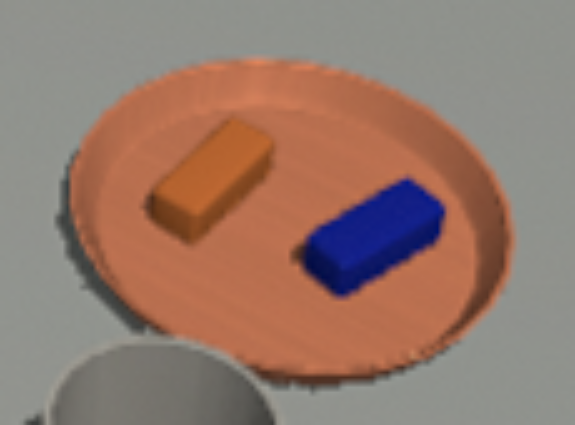

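>>> play_rows([
  [[2,1,-3,0,0,0,0],[6,3,-3,0,0,0,0],[62.1,30.7,-3,0,0,-1.05,0],[62.1,30.7,-3,0,0,-1.05,0],[62.1,30.7,-3,0,0,-1.05,0],[62.1,30.7,-3,0,0,-1.05,0],[62.1,30.7,-3,0,0,-1.05,0],[62.1,30.7,-3,0,0,-1.05,0],[62.1,30.7,-3,0,0,-1.05,0],[62.1,30.7,-3,0,0,-1.05,0],[62.1,30.7,-3,0,0,-1.05,0],[62.1,30.7,-3,0,0,-1.05,0],[62.1,30.7,-3,0,0,-1.05,0],[62.1,30.7,0,0,0,-1.05,0],[62.1,30.7,4,0,0,-1.05,0],[62.1,30.7,6,0,0,-1.05,0],[62.1,30.7,6,0,0,-1.05,0],[62.1,30.7,6,0,0,-1.05,0]],
])

```text
time_s: 25.8
tool_pos: [419.2, 352.6, 181.3]
tool_rot: [-0.001, 0.011, 1.0, -0.001]
wrist_force: [-0.2, 0.2, 0.6]
finger_gap: 85.0
```

```bash
python3 -c "
from h import *
C=cam('wrist');im=snap('wrist','w8.png')
a=blob(im,lambda h:(h[...,0]>110)&(h[...,0]<130)&(h[...,1]>180)&(h[...,2]>70),(150,100,340,300));print(a[:2])
r=cv2.minAreaRect(np.argwhere(a[2])[:,::-1].astype(np.float32)); print(r)
b=cv2.boxPoints(r); P=np.array([onz(C,*q,26) for q in b]); print(P.round(1)); print(P.mean(0), np.linalg.norm(P[0]-P[1]),np.linalg.norm(P[1]-P[2]))
for i in (0,1): d=P[i+1]-P[i]; print(np.arctan2(d[1],d[0]))
delta([421,351,200],None)"
```

```text
(array([321.94573643, 213.90956072]), array([ 307,  175,   32,   79, 2322], dtype=int32))
((321.6707458496094, 214.03659057617188), (30.95363998413086, 77.55589294433594), 1.7899105548858643)
[[447.7 340.2  26. ]
 [388.1 343.9  26. ]
 [389.3 366.3  26. ]
 [449.  363.9  26. ]]
[418.53799911 353.57391699  26.        ] 59.72490648485498 22.349231978362198
3.0789616920441123
1.5181365488887841
pos [420.3 352.9 182.9] yaw 1.549 j1 0.555 j6 -0.994 t 25.85 tilt 0.06
delta cm [-0.07 -0.19 -1.71] turn tz None
```

View pics/w8.png

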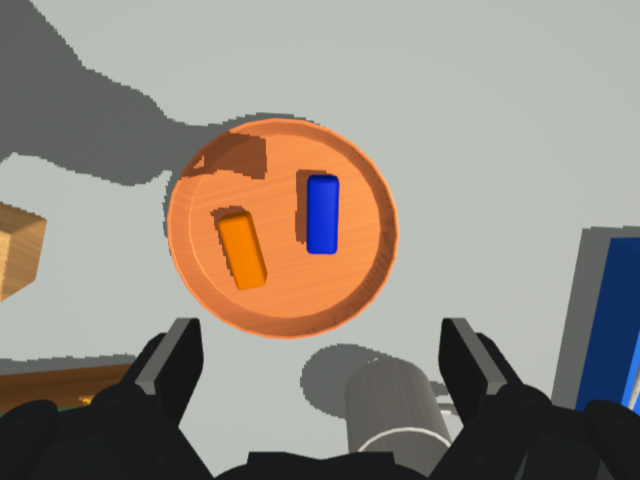

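>>> play_rows([
  [[0.1,0.07,4,0,0,0.033,0.45],[0.1,0.07,8,0,0,0.033,0.45],[0.1,0.07,11,0,0,0.033,0.45],[0.1,0.07,13,0,0,0.033,0.45],[0.1,0.07,14,0,0,0.033,0.45],[0.1,0.07,14,0,0,0.033,0.45],[0.1,0.07,14,0,0,0.033,0.45]],
], newtons=40)

```text
time_s: 26.55
tool_pos: [420.4, 354.4, 43.6]
tool_rot: [0.001, 0.028, 1.0, 0.001]
wrist_force: [0.2, 0.7, 0.6]
finger_gap: 46.5
```

```bash
python3 -c "
from h import *
C=cam('wrist');im=snap('wrist','w9.png')
delta([418.7,353.5,11],1.516);print(manip.state()['finger_gap'])"
```

```text
pos [420.5 354.6  43.8] yaw 1.516 j1 0.557 j6 -0.958 t 26.6 tilt 0.22
delta cm [ 0.18 -0.12  3.28] turn tz -0.0
46.908282902277335
```

View pics/w9.png

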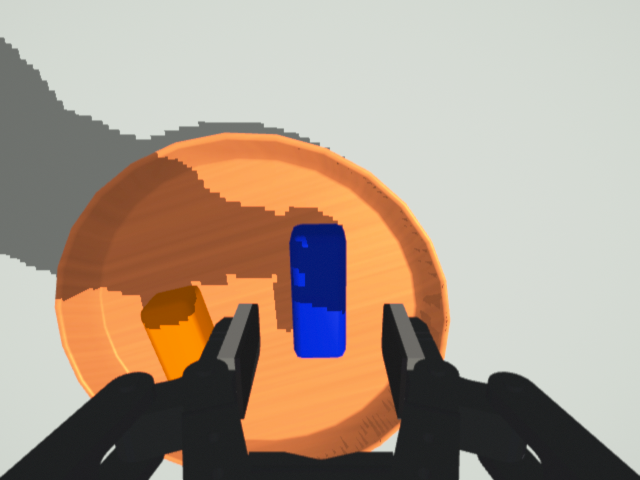

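```bash
python3 -c "
from h import *
C=cam('wrist');im=cv2.imread('pics/w9.png')[:,:,::-1].copy()
for q in [(290,226),(346,226),(344,357),(297,357),(318,290)]: print(onz(C,*q,26 if q[1]<300 else 26))"
```

```text
[386.02927308 344.43626713  26.        ]
[387.29275973 367.05529004  26.        ]
[449.21335649 363.95646504  26.        ]
[448.01026243 342.72178641  26.        ]
[415.16680448 354.11543233  26.        ]
```

>>> play_rows([
  [[0.1,0,1,0,0,0,0.45],[0.2,0,2,0,0,0,0.45],[0.2,0,2.8,0,0,0,0.45],[0.2,0,3.2,0,0,0,0.45],[0.2,0,3.2,0,0,0,0.45],[0.2,0,3.2,0,0,0,0.45]],
])

```text
time_s: 27.2
tool_pos: [416.7, 354.0, 9.4]
tool_rot: [-0.0, 0.027, 1.0, -0.0]
wrist_force: [0.8, 0.3, 0.4]
finger_gap: 47.1
```

>>> play_rows([
  [[0,0,0,0,0,0,0.6],[0,0,0,0,0,0,0.7],[0,0,0,0,0,0,1],[0,0,0,0,0,0,1],[0,0,0,0,0,0,1]],
])

```text
time_s: 27.7
tool_pos: [417.2, 354.3, 10.1]
tool_rot: [0.0, 0.027, 1.0, 0.0]
wrist_force: [0.1, 0.2, 4.0]
finger_gap: 23.0
```

>>> play_rows([
  [[0,0,-0.5,0,0,0,1],[0,0,-1.5,0,0,0,1],[0,0,-4,0,0,0,1],[0,0,-8,0,0,0,1],[0,0,-12,0,0,0,1],[0,0,-16,0,0,0,1],[0,0,-19.5,0,0,0,1],[0,0,-22,0,0,0,1],[0,0,-23,0,0,0,1],[0,0,-23,0,0,0,1]],
])

```text
time_s: 28.7
tool_pos: [417.4, 354.4, 241.3]
tool_rot: [0.001, 0.027, 1.0, 0.001]
wrist_force: [1.2, 0.1, -1.6]
finger_gap: 22.6
```

```bash
python3 -c "
from h import *
C=cam('wrist');im=snap('wrist','w10.png')
delta([643.2,-6.4,240],1.516);s=manip.state();print(s['finger_gap'],s['wrist_force'])
tcp=s['tool_pos']
for q in [(290,226)]: pass
"
```

```text
pos [416.6 353.9 239.3] yaw 1.516 j1 0.56 j6 -0.956 t 28.75 tilt 0.01
delta cm [-24.6  -34.73  -0.07] turn tz -0.0
22.946048653913113 [ 0.26155647 -0.20862227 -1.71033421]
```

View pics/w10.png

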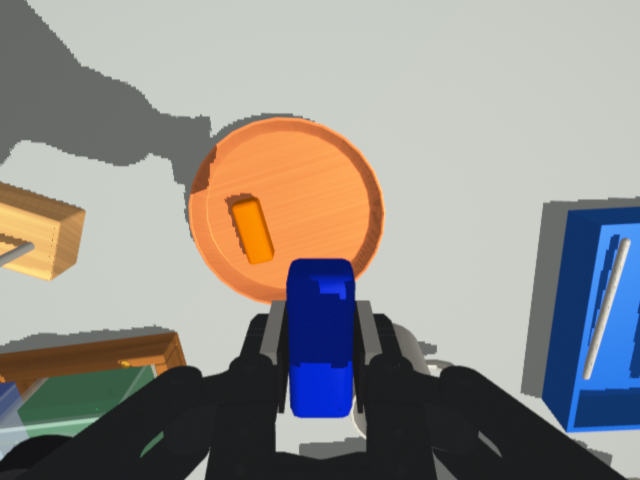

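```bash
python3 -c "
from h import *
f,cx,cy,c=K('wrist');T=np.array(c['tool_from_camera'])
def onzt(u,v,z):
    d=T[:3,:3]@np.array([(u-cx)/f,(v-cy)/f,1]);o=T[:3,3];return o+d*(z-o[2])/d[2]
print(onzt(322,417,-16),onzt(322,259,6),onzt(322,259,-16))
for z in (-16,6): print([proj((f,cx,cy,T),[x,12*s,z]).round() .tolist()for x in (-30,30) for s in (-1,1)])"
```

```text
[-31.1297486    0.84904264 -16.        ] [24.18208865  0.85478559  6.        ] [ 32.8280075    0.76892573 -16.        ]
[[288.0, 415.0], [352.0, 415.0], [283.0, 267.0], [356.0, 267.0]]
[[292.0, 377.0], [348.0, 377.0], [288.0, 245.0], [351.0, 245.0]]
```

>>> play_rows([
  [[-1.2,-1.7,0,0,0,0,1],[-3.6,-5.1,0,0,0,0,1],[-6.2,-8.8,0,0,0,0,1],[-8.8,-12.5,0,0,0,0,1],[-11.4,-16.2,0,0,0,0,1],[-14.0,-19.9,0,0,0,0,1],[-16.6,-23.6,0,0,0,0,1],[-19.2,-27.3,0,0,0,0,1],[-21.6,-30.7,0,0,0,0,1],[-23.4,-33.2,0,0,0,0,1],[-24.2,-34.4,0,0,0,0,1],[-24.5,-34.8,0,0,0,0,1],[-24.5,-34.8,0,0,0,0,1],[-24.5,-34.8,0,0,0,0,1],[-24.5,-34.8,0,0,0,0,1]],
])

```text
time_s: 30.25
tool_pos: [641.8, -5.5, 239.6]
tool_rot: [-0.0, 0.027, 1.0, 0.0]
wrist_force: [0.1, -0.1, -0.7]
finger_gap: 23.1
```

```bash
python3 -c "
from h import *
C=cam('wrist');im=snap('wrist','w11.png')
print([proj(C,[643.2+36*np.cos(t),-6.4+36*np.sin(t),144]).round().tolist() for t in np.arange(0,6.28,.785)])
im=im[:,:,::-1].copy()
for t in np.arange(0,6.28,.1):
  for r in (36,40):
    u,v=proj(C,[643.2+r*np.cos(t),-6.4+r*np.sin(t),144]); cv2.circle(im,(int(round(u)),int(round(v))),1,(255,0,255),-1)
cv2.imwrite('pics/w11b.png',im)
delta([642.5,-6.4,130],1.516);s=manip.state();print(s['finger_gap'],s['wrist_force'])
"
```

```text
[[322.0, 298.0], [361.0, 280.0], [378.0, 241.0], [359.0, 202.0], [315.0, 186.0], [273.0, 206.0], [260.0, 247.0], [280.0, 284.0]]
pos [641.9  -5.6 239.7] yaw 1.518 j1 -0.132 j6 -1.649 t 30.3 tilt 0.01
delta cm [-0.06 -0.08 10.97] turn tz 0.002
22.889048285881838 [-0.26627021  0.65018953 -0.88566466]
```

View pics/w11b.png

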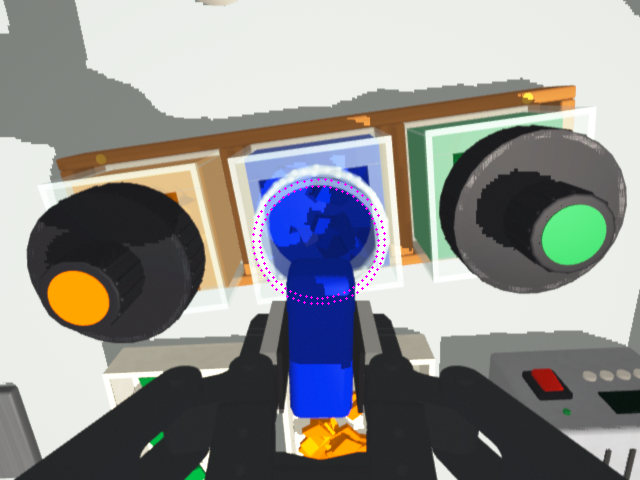

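```bash
python3 -c "
import cv2
im=cv2.imread('pics/w11.png')[140:320,220:420];cv2.imwrite('pics/w11c.png',cv2.resize(im,None,fx=3.3,fy=3.3,interpolation=cv2.INTER_CUBIC))
im=cv2.imread('pics/w11b.png')[140:320,220:420];cv2.imwrite('pics/w11d.png',cv2.resize(im,None,fx=3.3,fy=3.3,interpolation=cv2.INTER_CUBIC))"
```

```text
(no output)
```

View pics/w11c.png

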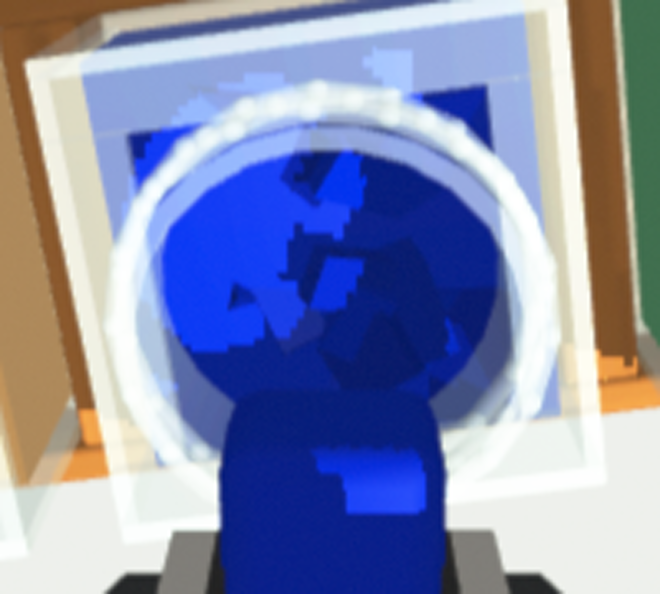

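View pics/w11d.png

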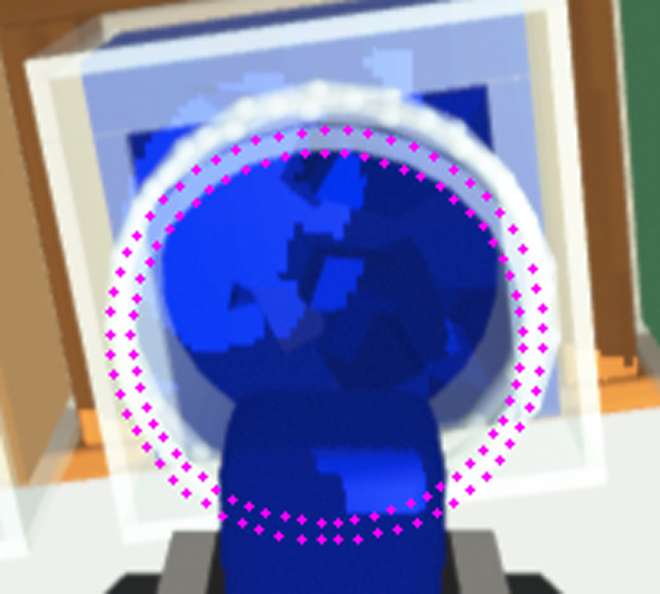

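>>> play_rows([
  [[-0.05,0,2,0,0,0,1],[-0.05,0,5,0,0,0,1],[-0.05,0,7,0,0,0,1],[-0.05,0,8,0,0,0,1],[-0.05,0,8.4,0,0,0,1],[-0.05,0,8.4,0,0,0,1],[-0.05,0,8.4,0,0,0,1]],
])

```text
time_s: 31.0
tool_pos: [643.8, -6.9, 157.2]
tool_rot: [0.001, 0.027, 1.0, -0.0]
wrist_force: [0.5, -0.4, 0.1]
finger_gap: 23.2
```

```bash
python3 -c "
from h import *
im=snap('wrist','w12.png');snap('side','s12.png')
delta([642.5,-6.0,125],1.516);s=manip.state();print(s['finger_gap'],s['wrist_force'])
im=cv2.imread('pics/s12.png')[110:290,320:480];cv2.imwrite('pics/s12c.png',cv2.resize(im,None,fx=3.3,fy=3.3))"
```

```text
pos [643.8  -7.1 157.1] yaw 1.516 j1 -0.133 j6 -1.649 t 31.1 tilt 0.14
delta cm [0.14 0.1  3.21] turn tz 0.0
22.976290529847198 [-0.18584629  0.51463815 -1.26287176]
```

View pics/w12.png

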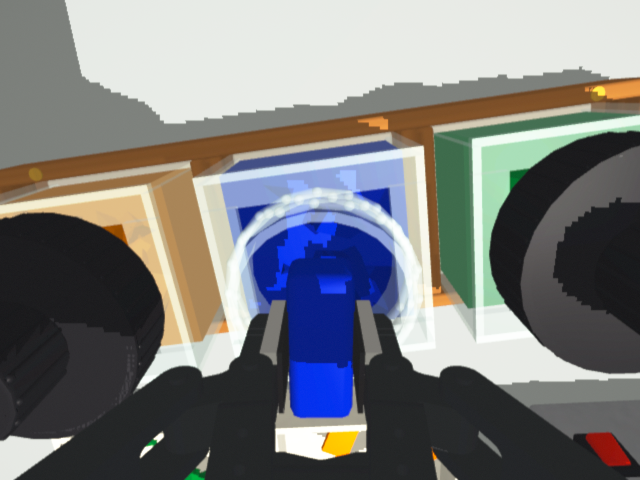

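View pics/s12c.png

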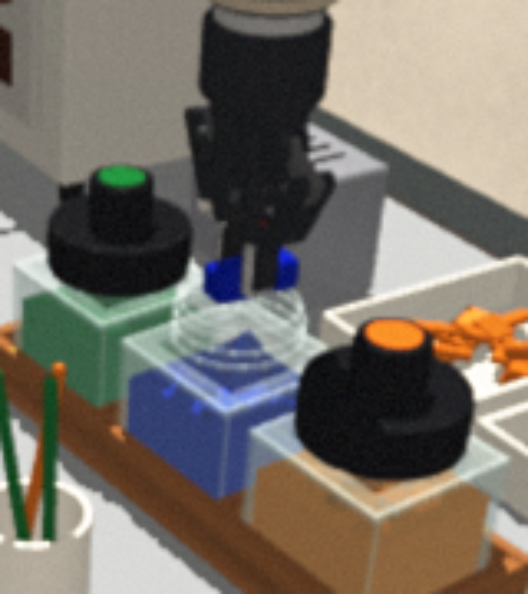

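```bash
python3 -c "
from h import *
C=cam('side');W=cam('wrist')
im=cv2.imread('pics/s12.png')
c=np.array([643.8+0.8,-7.1,162.])
a=1.516-np.pi/2; ux=np.array([np.cos(a),np.sin(a),0]);uy=np.array([-np.sin(a),np.cos(a),0])
def dr(I,CC,p,col): 
    u,v=proj(CC,p); cv2.circle(I,(int(round(u*4)),int(round(v*4))),3,col,-1)
big=cv2.resize(im,None,fx=4,fy=4); wb=cv2.resize(cv2.imread('pics/w12.png'),None,fx=4,fy=4)
for I,CC in ((big,C),(wb,W)):
  for z in (-11,11):
    for sx in (-30,30):
      for sy in (-12,12): dr(I,CC,c+sx*ux+sy*uy+[0,0,z],(0,255,255))
  for t in np.arange(0,6.28,.15):
    for r in (36,40): dr(I,CC,[643.2+r*np.cos(t),-6.4+r*np.sin(t),144],(255,0,255))
cv2.imwrite('pics/s12d.png',big[4*170:4*230,4*350:4*450].repeat(2,0).repeat(2,1)[:480,:800])
cv2.imwrite('pics/w12d.png',cv2.resize(wb[4*170:4*430,4*200:4*450],(750,780))[:600])
for cc in [(0,0)]: print(delta([642.5,-6.0,125],1.516))
"
```

```text
pos [643.8  -7.1 157.1] yaw 1.516 j1 -0.133 j6 -1.649 t 31.1 tilt 0.14
delta cm [0.14 0.1  3.21] turn tz 0.0
None
```

View pics/s12d.png

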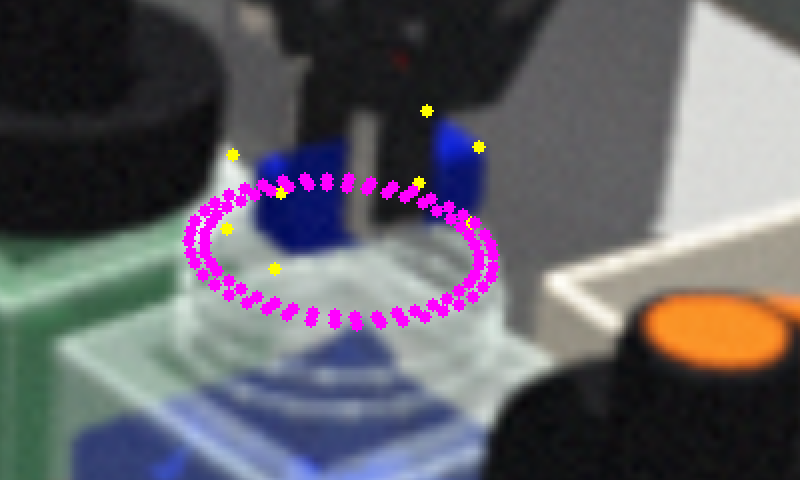

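View pics/w12d.png

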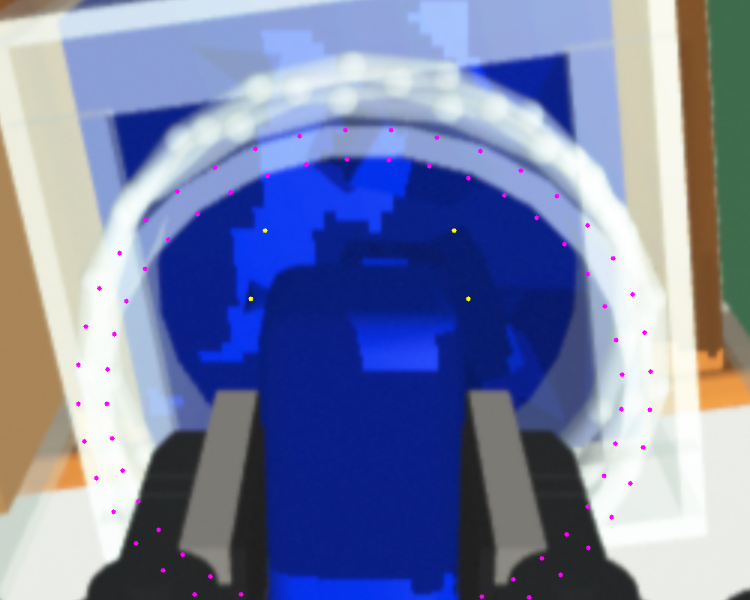

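>>> play_rows([
  [[0.16,0,0,0,0,0,1],[0.16,0,0,0,0,0,1],[0.16,0,0,0,0,0,1],[0.16,0,0,0,0,0,1],[0.16,0,0,0,0,0,1]],
])

```text
time_s: 31.6
tool_pos: [641.2, -6.9, 155.5]
tool_rot: [-0.0, 0.027, 1.0, -0.0]
wrist_force: [0.1, 0.3, -0.5]
finger_gap: 23.0
```

```bash
python3 -c "
from h import *
W=cam('wrist');snap('wrist','w13.png');C=cam('side');im=snap('side','s13.png')
delta([640.8,-5.8,125],1.516)
t=np.array(manip.state()['tool_pos'])
a=1.516-np.pi/2; ux=np.array([np.cos(a),np.sin(a),0]);uy=np.array([-np.sin(a),np.cos(a),0])
c=t+[2.5,0,5]
def dr(I,CC,p,col): 
    u,v=proj(CC,p); cv2.circle(I,(int(round(u*4)),int(round(v*4))),2,col,-1)
big=cv2.resize(cv2.imread('pics/s13.png'),None,fx=4,fy=4)
for z in (-11,11):
    for sx in (-30,30):
      for sy in (-12,12): dr(big,C,c+sx*ux+sy*uy+[0,0,z],(0,255,255))
for q in np.arange(0,6.28,.15):
    for r in (36,40): dr(big,C,[643.2+r*np.cos(q),-6.4+r*np.sin(q),144],(255,0,255))
cv2.imwrite('pics/s13d.png',big[4*170:4*230,4*350:4*450].repeat(2,0).repeat(2,1)[:480,:800])
"
```

```text
pos [641.2  -6.9 155.5] yaw 1.516 j1 -0.134 j6 -1.65 t 31.7 tilt 0.01
delta cm [0.05 0.11 3.05] turn tz -0.0
```

View pics/s13d.png

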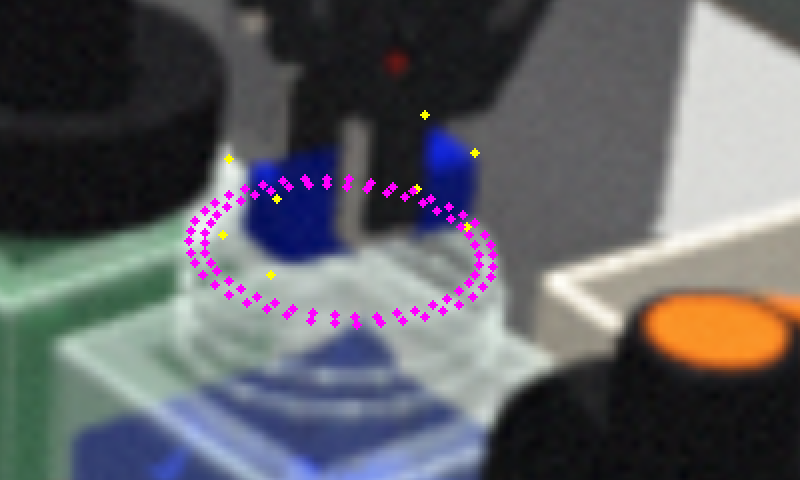

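>>> play_rows([
  [[0.12,0.08,0,0,0,0,1],[0.12,0.08,0.3,0,0,0,1],[0.12,0.08,0.6,0,0,0,1],[0.12,0.08,0.9,0,0,0,1],[0.12,0.08,1.1,0,0,0,1],[0.12,0.08,1.1,0,0,0,1]],
])

```text
time_s: 32.3
tool_pos: [639.7, -6.0, 143.9]
tool_rot: [-0.001, 0.027, 1.0, 0.0]
wrist_force: [0.8, -0.6, -1.2]
finger_gap: 23.2
```

```bash
python3 -c "
from h import *
W=cam('wrist');im=snap('wrist','w14.png');print(manip.state()['wrist_force'],manip.state()['moment'])
delta([640.8,-5.8,125],1.516)
snap('side','s14.png')
cv2.imwrite('pics/w14c.png',cv2.resize(cv2.imread('pics/w14.png')[180:440,190:450],None,fx=2.3,fy=2.3))
cv2.imwrite('pics/s14c.png',cv2.resize(cv2.imread('pics/s14.png')[160:240,340:450],None,fx=6,fy=6))"
```

```text
[ 0.32952755 -0.04733715 -0.28068442] [ 0.02687592 -0.01572639  0.06587043]
pos [639.9  -6.  144.2] yaw 1.516 j1 -0.133 j6 -1.649 t 32.35 tilt 0.03
delta cm [-0.09  0.03  1.92] turn tz -0.0
```

View pics/w14c.png

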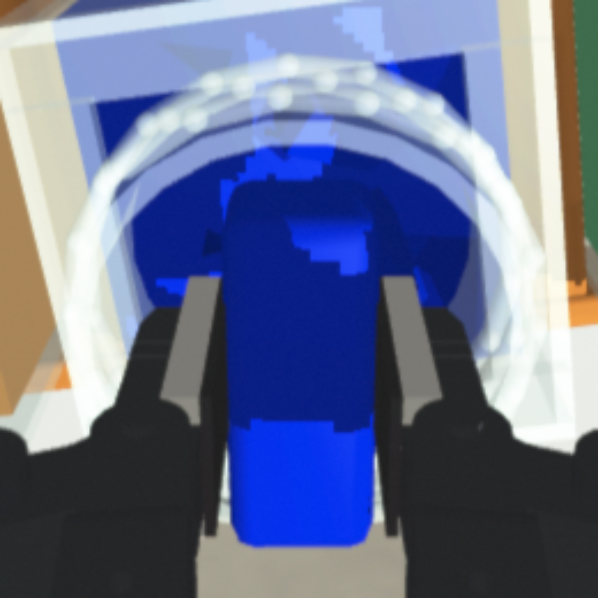

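View pics/s14c.png

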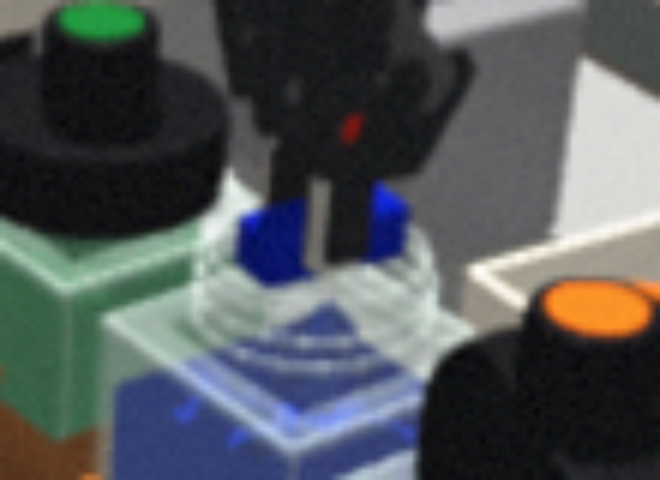

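>>> play_rows([
  [[0,0,0.3,0,0,0,1],[0,0,0.6,0,0,0,1],[0,0,0.6,0,0,0,1]],
])

```text
time_s: 32.7
tool_pos: [639.7, -6.0, 137.8]
tool_rot: [-0.001, 0.027, 1.0, 0.0]
wrist_force: [0.1, 0.4, -1.0]
finger_gap: 23.2
```

>>> play_rows([
  [[0,0,0.3,0,0,0,1],[0,0,0.6,0,0,0,1],[0,0,0.6,0,0,0,1]],
])

```text
time_s: 33.0
tool_pos: [639.7, -6.0, 131.8]
tool_rot: [-0.001, 0.027, 1.0, 0.0]
wrist_force: [-0.2, 0.3, -1.3]
finger_gap: 23.3
```

>>> play_rows([
  [[0,0,0.3,0,0,0,1],[0,0,0.6,0,0,0,1],[0,0,0.6,0,0,0,1]],
])

```text
time_s: 33.3
tool_pos: [639.7, -6.0, 125.9]
tool_rot: [-0.001, 0.027, 1.0, 0.0]
wrist_force: [-0.0, 0.4, -0.1]
finger_gap: 22.8
```

>>> play_rows([
  [[0,0,0.3,0,0,0,1],[0,0,0.6,0,0,0,1],[0,0,0.6,0,0,0,1]],
])

```text
time_s: 33.6
tool_pos: [639.7, -6.0, 119.9]
tool_rot: [-0.001, 0.027, 1.0, 0.0]
wrist_force: [-0.0, -0.3, -0.7]
finger_gap: 23.2
```

>>> play_rows([
  [[0,0,0,0,0,0,0.68],[0,0,0,0,0,0,0.64],[0,0,0,0,0,0,0.64],[0,0,0,0,0,0,0.64],[0,0,-0.5,0,0,0,0.64],[0,0,-1.5,0,0,0,0.64],[0,0,-3,0,0,0,0.64],[0,0,-5,0,0,0,0.64],[0,0,-8,0,0,0,0.64],[0,0,-12,0,0,0,0.64],[0,0,-12,0,0,0,0.64]],
])

```text
time_s: 34.7
tool_pos: [643.9, -6.5, 250.0]
tool_rot: [0.007, 0.027, 1.0, -0.001]
wrist_force: [0.8, 0.8, 0.8]
finger_gap: 30.7
```

```bash
python3 -c "
from h import *
snap('wrist','w15.png');snap('side','s15.png');snap('scene','c15.png');print(manip.state()['wrist_force'])
delta([640.8,-5.8,125],1.516)
cv2.imwrite('pics/w15c.png',cv2.resize(cv2.imread('pics/w15.png')[140:360,200:440],None,fx=2.5,fy=2.5))"
```

```text
[ 0.93975912 -0.21000784 -0.60283762]
pos [640.4  -6.  241.9] yaw 1.516 j1 -0.132 j6 -1.649 t 34.85 tilt 0.11
delta cm [-0.02  0.03 11.69] turn tz 0.0
```

View pics/w15c.png

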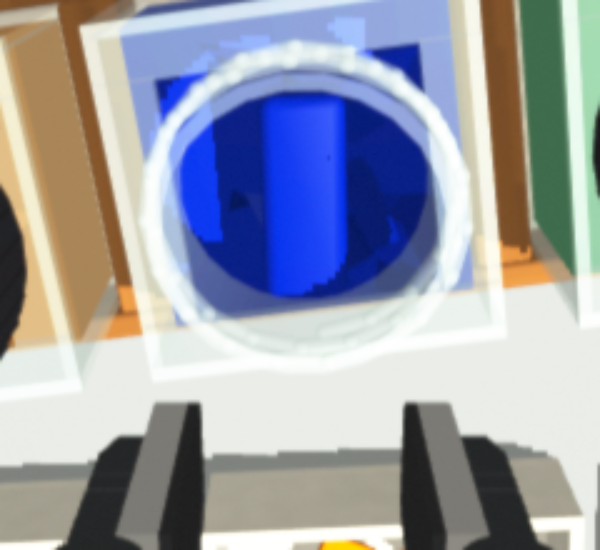

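View pics/s15.png

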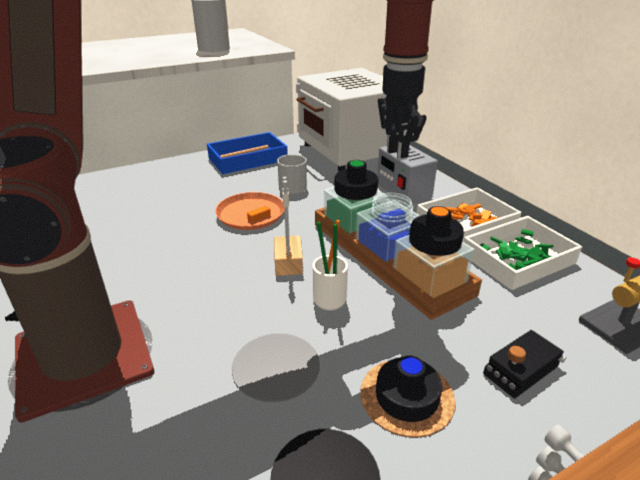

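View pics/c15.png

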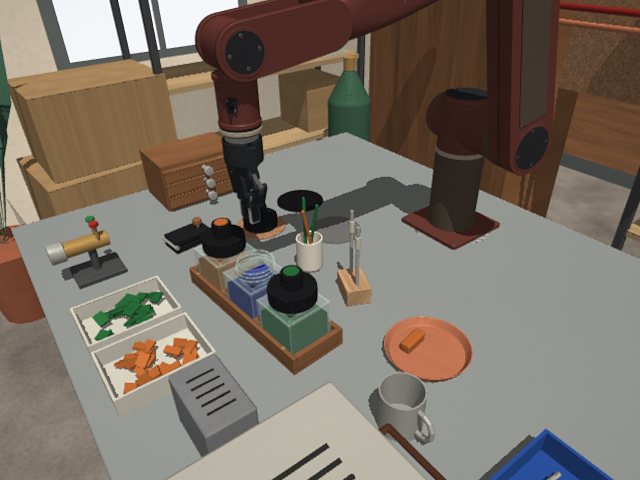

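```bash
python3 -c "
from h import *
print(manip.close_job())"
```

```text
the job is handed in; nothing more can be done
None
```

I handed the job in at about 35 s on the robot clock, out of 72 s. It reported no verdict.

- **Cap:** I unscrewed the middle (blue-dot) cap about 1.63 turns in two strokes, with the arm rising along the thread. It then lifted off with only its own weight, about 1.6 N, on the wrist. I lowered it onto the cork disc, not the grey or the black one, until it just touched (8 N), and let go. In the wrist picture after release, its dot was within about 1 mm of my estimate of the mat's centre. The last side view still shows it knob up, wholly on the cork.
- **Bar:** I gripped the cobalt bar across its 24 mm width and lowered it into the open mouth without any contact force showing. I opened the fingers slightly inside the mouth to drop it. The last wrist picture shows it lying on the shards inside the neck, below the rim, though I judged this by eye and did not measure its height.
- **Rest of the counter:** In the last scene and side pictures, the amber bar, dish, rod block, cane pot and mug look where they were at the start. I never settled which object is the press: the networks named both the black box with the orange knob and the grey box. Both look unmoved. I judged all of this by eye too. The fingers are well clear of everything.

One disagreement came up. The side and wrist views put the bar 2 to 4 mm further along the fingers than I assumed from the grasp. I shifted the tool by about 3 mm before lowering it into the mouth.

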